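# Clamp a seal block under a strap by screwing down its knurled nut

### The arm

A 6-joint arm with a two-finger parallel gripper is mounted at the origin on a cart in front of the work surface, level with it; the furniture and walls round the work are solid. World frame = base frame: x ahead of the robot, y to its left, z up, the work surface at z = 0. Lengths are in m, angles in degrees, forces in N, time in s.
With the tool pointing down it reaches from about 0.4 to 0.825 m from the base axis. Payload 7 kg.
Tool frame: the origin (TCP) lies midway between the tips of the shut fingers; the grasp point (between the pads) lies r.grip_depth behind it (r.grip_depth is the distance from the TCP to the grasp point, in m); z points along the fingers, y is the direction in which the jaws open and shut (so a half turn about z gives the same grasp; the last joint's range is limited). The gripper opens to 88 mm and grips with 3 to 60 N. Pads are 19 mm wide; open, the fingers measure 130 mm over their backs; the gripper's body (78 mm by 193 mm) begins 47 mm behind the grasp point.
Start: joints at [16.507, 20.546, 0.682, 0, -70.136, -16.507], TCP at [0.675, -0, 0.227] pointing down, gripper open.
Joint ranges: [-176.03, 176.03], [-82.01, 121.73], [-58.28, 71.71], [-173.87, 95.51], [-174.79, -0.11], [-173.66, 173.66]. Speed limits (degrees/s): [136.94, 136.94, 172.46, 180, 180, 180].

### API

Orientations are given as [roll, pitch, yaw] about the fixed x, y, z axes, in that order (R = Rz(yaw) Ry(pitch) Rx(roll)).
In Python, from plant import r, imaging, close_job gives the robot as it stands.
- The arm moves only by the tool step_arm, never from a script. Its argument "commands" is a list of rows, each a list of 2 entries, a list of its own where there are three numbers: the shift along the tool's x, y, z in mm, then the turn about the tool's z in degrees. In form: [[[x, y, z], twist], ...]. A call has 1 to 20 rows; each row shifts and turns the commanded pose from where the row before left it, along the tool's axes as they then stand; what a row does not reach is not made up. A row lasts 1/8 s, in which the tool goes at most 62.5 mm and 10.7 degrees, less where a joint would pass 70% of its speed; a pose out of reach is approached as far as the arm can. A call with a gripper value outside its range is refused whole. "gripper" is the closure, from 0 (fully open) to 1 (shut), set as the call begins (left out, the last holds). The fingers move at their own pace and stop on an object; "grip_force" is the grip in N (left out, the last holds). Time passes only in rows, so rows that do not move let the fingers close. It gives the time, the measured TCP pose, the force and the opening at its end, in the units of the state.
- r.get_state(): the state, without advancing time (a new reading comes with each control period).
- imaging.capture(name): name is "scene" or "top" or "wrist"; returns a dict with "img" (384x512x3 uint8, red, green, blue), "z_map" (384x512 float32, m along the optical axis (not along the pixel's ray), 0 where there is no reading), "vfov" (degrees; the focal length in pixels is half the picture's height over the tangent of half this angle, whatever the lens; pixels are square), "cx", "cy" (the principal point, pixels), "D" ([k1, k2, p1, p2, k3] as OpenCV has them; the pictures are not rectified), "extrinsics" (4x4, takes a point from camera to world coordinates); the wrist camera has in their place "T_tool_cam" (4x4, takes a point from camera to tool coordinates, whose origin is the TCP and whose axes are the flange's). Camera axes: x right, y down, z forward; pixel columns grow to the right and rows downward; lengths in m; the calibration is good to about 2 mm. A picture is of the moment at which its call begins: read the wrist's pose just before it.
- close_job(): hands the job in, once; it reports no verdict.
The state is a dict: "time_s": time; "joints": joint angles; "qd": joint speeds; "joint_torque": joint torques, N m; "tcp_pos": TCP position; "eef_rot": TCP orientation; "contact_force": force on the tool from outside, world axes, zero at the start; "moment": the same for the moment, N m; "gripper_width": finger opening in m.
Only numpy, scipy, OpenCV 4.12 (cv2) and the standard library are available. Lean on these libraries where they do the work, as an engineer would, in place of code of your own. Each camera call takes 0.05 s, during which the arm holds its last target.

### The job

Put the seal block flat on the bed of the strap clamp, squarely pushed back against the two stop pins and centred under the strap. Then screw the knurled nut down clockwise until it stops tight, so that the strap holds the block firmly, but do not force it further, and let go. Leave the other things on the table where they are.

Things in the scene. Friction and masses are not known exactly. Their poses are not given: they have to be found in the camera images.
- seal_block: the loose aluminium block with a round recess and a small seal in its top: 44 (x) x 50 (y) x 18 mm high, about 0.1 kg. Origin at the centre of its underside, z up. It lies upright on the table; any of its four sides may face the pins.
- clamp_fixture: the strap clamp, fixed to the table where it stands (its place and yaw vary): an aluminium base plate 150 (x) x 70 (y) x 12 mm. Origin at the centre of its underside, z up; its open front, the bed for the block, is at -x. A guide pin under the strap's rear end runs in a bush at x = +54 mm and keeps the strap from turning.
- seat (a point): point on the top face of the base plate (12 mm above the table), at x = -38, y = 0 mm of the clamp: where the centre of the block's underside belongs when its 44 mm side lies along the clamp's x axis and its back is against the pins (3 mm further to -x if its 50 mm side lies along x).
- stop_pins (a point): midpoint between the feet of the two steel stop pins, on top of the base plate at x = -13 mm of the clamp. The pins are 6 mm thick, 10 mm high and stand 19 mm to either side (y) of this point; a block against them has its back face at x = -16 mm of the clamp.
- stud_top (a point): top of the threaded stud, 10 mm thick, fixed upright in the base plate at x = +17, y = 0 mm of the clamp; 98 mm above the table.
- strap: the dark steel strap, 92 x 28 mm, along the clamp's x axis from x = -32 to +60 mm of the clamp; it only moves up and down, with the nut. Origin: centre of the underside of its nose (12 x 28 mm), at x = -24, y = 0 mm of the clamp, at the start 6 to 10 mm above the top of a block on the bed. The strap's top face is 14 mm above this point.
- knurled_nut: the round knurled steel nut on the stud, already started on its thread. Origin at the centre of its underside, on the strap's top face; z up along the stud. Turned clockwise seen from above it moves down with the strap, 2.5 mm per radian (16 mm a turn), against an even light drag of about 0.08 N m. The thread does not run back when let go.
- nut_grip (a point): point on the nut's axis, 23 mm above the strap's top face, where to grip: the knurled part is 35 mm in diameter, 8 to 34 mm above the strap; below it a collar of 26 mm. The strap meets the block 2.3 to 4.0 rad from the start; then the torque climbs by about 0.1 N m per 0.13 rad. It is tight at 0.2 to 0.3 N m; 0.5 N m is too much and crushes the block.
- tape_roll: the small white tape roll (53 mm), a bystander lying on the table; origin at the centre of its underside.
- push_fitting_a: a push-in hose fitting, 32 mm long (nearer one), a bystander lying on the table; origin at the centre of its underside.
- push_fitting_b: a push-in hose fitting, 32 mm long (farther one), a bystander lying on the table; origin at the centre of its underside.
- clear_cap: a clear moulded cap, 20 mm, a bystander lying on the table; origin at the centre of its underside.
- marker: the marker pen, 125 mm long, a bystander lying on the table; origin at the centre of its underside.
Not all that is in view belongs to the job. What is shaped like the seal_block but pink or red is not meant.

How it is judged (in metres and radians):
On the way, in this order (a step that is already met when the one before it is completed fails the run):
1. the block lies on the bed against the stop pins, under the strap, not yet clamped (((angle between the x axis of seal_block and the x axis of clamp_fixture, either way round below 0.14 rad and x of seal_block in the frame of clamp_fixture above -0.042 m) or (angle between the x axis of seal_block and the y axis of clamp_fixture, either way round below 0.14 rad and x of seal_block in the frame of clamp_fixture above -0.045 m)) and x of seal_block in the frame of clamp_fixture below -0.03 m and y of seal_block in the frame of clamp_fixture between -0.008 and 0.008 m and z of seal_block in the frame of seat between -0.003 and 0.003 m and angle between seal_block's own z axis and vertical below 0.08 rad and contact force between strap and seal_block below 3 N), for 0.2 s.
2. the nut is screwed down until the strap clamps the block (contact force between strap and seal_block above 12 N), for 0.2 s.
At the end, for the whole second after the job is handed in: The block lies flat on the bed, with its back face within 4 mm of the stop pins, within 8 mm of the middle of the strap, square to the clamp within 8 degrees, and the strap presses on it with more than 12 N (nut screwed tight), with the nut let go and at rest (((angle between the x axis of seal_block and the x axis of clamp_fixture, either way round below 0.14 rad and x of seal_block in the frame of clamp_fixture above -0.042 m) or (angle between the x axis of seal_block and the y axis of clamp_fixture, either way round below 0.14 rad and x of seal_block in the frame of clamp_fixture above -0.045 m)) and x of seal_block in the frame of clamp_fixture below -0.03 m and y of seal_block in the frame of clamp_fixture between -0.008 and 0.008 m and z of seal_block in the frame of seat between -0.003 and 0.003 m and angle between seal_block's own z axis and vertical below 0.08 rad and contact force between strap and seal_block above 12 N and linear speed of seal_block below 0.01 m/s and angular speed of knurled_nut below 0.05 rad/s); the robot touches nothing.
It fails at once if a bystander is moved by more than 30 mm (distance of any of tape_roll, push_fitting_a, push_fitting_b, clear_cap, marker from where it was at the start of the episode above 0.03 m).
It fails at once if the nut is forced and the strap crushes the block (over 180 N) (contact force between strap and seal_block above 180 N).
It also fails if it takes over 72 s, if anything falls off the work surface, if the arm or the gripper's body presses on something with over 40 N, if the wrist force passes 120 N, or if a joint passes its speed limit or range.

## Working session

There is one attempt and no reset: what is moved stays moved. The work goes in short steps, Python scripts to look and compute and a tool call to move; the robot and the scene stay as the last step left them, time stands still between calls to the robot, and variables do not carry over. Pictures are saved under pics/ and viewed, and the job is handed in when it is done.

Besides the shell and the picture viewer there is one more tool, called as a command line: name --argument value ..., lists and objects as JSON in quotes. step_arm: Moves the arm, as the interface text tells. Its arguments: {"type":"object","properties":{"commands":{"type":"array","items":{"type":"array"}},"gripper":{"type":"number"},"grip_force":{"type":"number"}},"required":["commands"]}

```bash
ls; mkdir -p pics; python3 - <<'E'
from plant import r, imaging
import cv2,numpy as np
s=r.get_state();print(s, r.grip_depth)
for n in ["scene","top","wrist"]:
    d=imaging.capture(n); cv2.imwrite(f"pics/{n}0.png",d["img"][:,:,::-1]); np.savez(f"{n}0.npz",**d)
    print(n,d["vfov"],d["cx"],d["cy"],d["D"],d.get("extrinsics",d.get("T_tool_cam")))
E
```

```text
pics
{'time_s': 0.0, 'joints': array([ 1.65065018e+01,  2.05930646e+01,  6.33536361e-01, -2.08340253e-02,
       -7.01352116e+01, -1.65049172e+01]), 'qd': array([-0.07375837, -0.02998658,  0.00415884,  0.05213017,  0.05454217,
        0.00373443]), 'joint_torque': array([-8.00930356e-04, -5.82726967e+01,  2.93058443e+01,  6.99745238e+00,
        6.93249181e-03, -2.06530804e-04]), 'tcp_pos': array([ 6.74510238e-01, -2.71756866e-05,  2.25600243e-01]), 'eef_rot': array([ 1.79903599e+02, -8.13997274e-03, -9.00055041e+01]), 'contact_force': array([ 0.22485715,  0.22039745, -0.09257284]), 'moment': array([-0.00386381, -0.02474368,  0.04096881]), 'gripper_width': 0.08744902313018028} 0.0188
scene 42.86555218951207 246.11515603974087 194.62163910593506 [0.01535235 0.         0.         0.         0.        ] [[ 0.68187329 -0.30392674  0.66534003 -0.35816509]
 [-0.73113271 -0.31082075  0.60731822 -0.78152874]
 [ 0.02222124 -0.90056593 -0.43415115  0.65386059]
 [ 0.          0.          0.          1.        ]]
top 50.108034887758514 258.03129126801053 190.38542873123816 [-0.10538779  0.          0.          0.          0.        ] [[-0.01514261 -0.985702    0.16781619  0.29343212]
 [-0.99963786  0.0186581   0.01939142  0.0160119 ]
 [-0.02224529 -0.16746178 -0.98562757  1.46200175]
 [ 0.          0.          0.          1.        ]]
wrist 63.565705197089834 253.24697392634974 189.00836549268934 [-0.01144281  0.          0.          0.          0.        ] [[-3.90296110e-04 -9.62834108e-01 -2.70093185e-01  7.27931728e-02]
 [ 9.99999510e-01 -1.30011350e-04 -9.81574401e-04  9.63299154e-04]
 [ 9.09978133e-04 -2.70093436e-01  9.62833686e-01 -1.58127181e-01]
 [ 0.00000000e+00  0.00000000e+00  0.00000000e+00  1.00000000e+00]]
```

View pics/scene0.png

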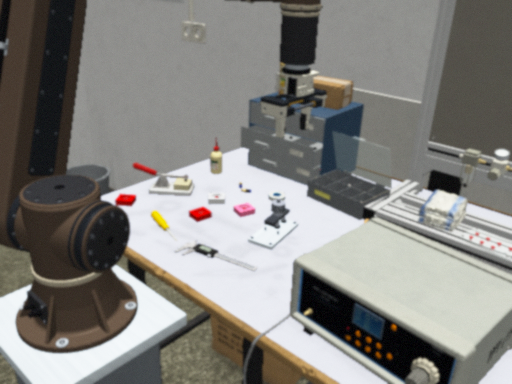

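View pics/top0.png

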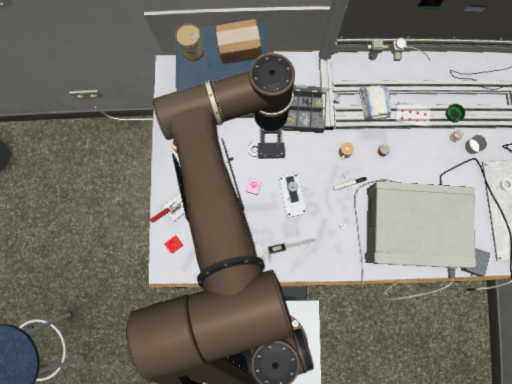

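View pics/wrist0.png

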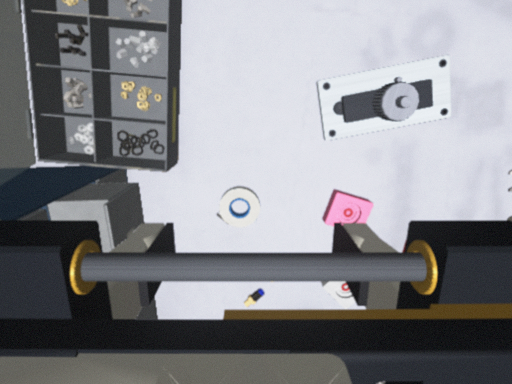

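```bash
python3 - <<'E'
import cv2
a=cv2.imread("pics/scene0.png")[150:280,110:310]; cv2.imwrite("pics/s0c.png",cv2.resize(a,None,fx=4,fy=4,interpolation=2))
a=cv2.imread("pics/top0.png")[120:270,150:370]; cv2.imwrite("pics/t0c.png",cv2.resize(a,None,fx=3.5,fy=3.5,interpolation=2))
E
```

```text
(no output)
```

View pics/s0c.png

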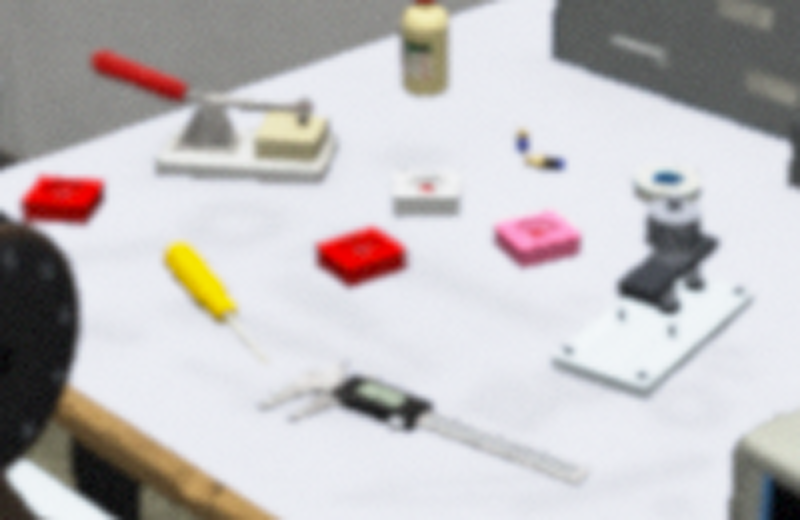

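View pics/t0c.png

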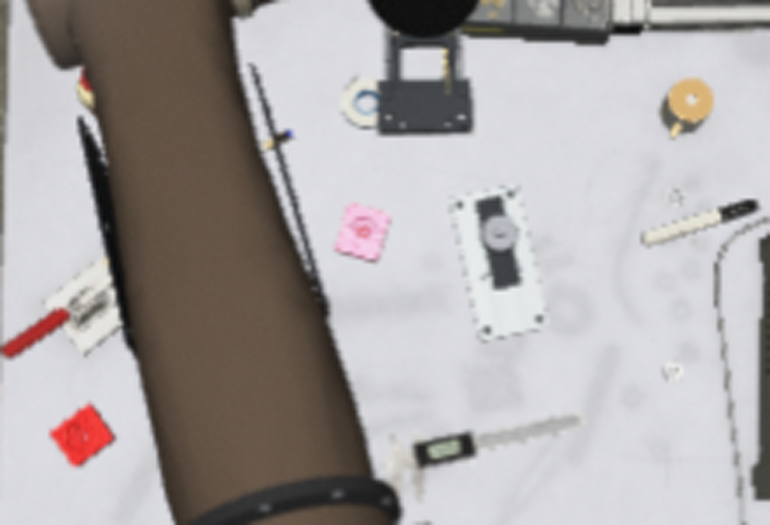

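```bash
cat > h.py <<'E'
import cv2,numpy as np
from scipy.spatial.transform import Rotation as Ro
def K(d):
    f=d["img"].shape[0]/2/np.tan(np.radians(float(d["vfov"]))/2)
    return np.array([[f,0,d["cx"]],[0,f,d["cy"]],[0,0,1.]])
def T(d):
    if "extrinsics" in d: return np.array(d["extrinsics"])
    M=np.eye(4);M[:3,:3]=Ro.from_euler("xyz",d["eef_rot"],degrees=True).as_matrix();M[:3,3]=d["tcp_pos"]
    return M@np.array(d["T_tool_cam"])
def rays(d,px):
    p=cv2.undistortPoints(np.array(px,float).reshape(-1,1,2),K(d),np.array(d["D"],float)).reshape(-1,2)
    M=T(d);v=np.c_[p,np.ones(len(p))]@M[:3,:3].T
    return M[:3,3],v
def cast(d,px,z):
    o,v=rays(d,px); return o+v*((z-o[2])/v[:,2])[:,None]
def proj(d,P):
    M=np.linalg.inv(T(d)); P=np.atleast_2d(P)
    rv=cv2.Rodrigues(M[:3,:3])[0]
    return cv2.projectPoints(P.astype(float),rv,M[:3,3],K(d),np.array(d["D"],float))[0].reshape(-1,2)
def tri(ds,pxs):
    A=np.zeros((3,3));b=np.zeros(3);L=[]
    for d,p in zip(ds,pxs):
        o,v=rays(d,[p]);v=v[0]/np.linalg.norm(v[0]);Q=np.eye(3)-np.outer(v,v);A+=Q;b+=Q@o;L.append((o,v))
    X=np.linalg.solve(A,b);return X,[np.linalg.norm(np.cross(X-o,v)) for o,v in L]
def shot(name,tag,crop=None,s=1):
    from plant import r,imaging
    st=r.get_state();d=imaging.capture(name)
    if name=="wrist": d["tcp_pos"]=st["tcp_pos"];d["eef_rot"]=st["eef_rot"]
    np.savez(f"{tag}.npz",**d);im=d["img"][:,:,::-1]
    if crop: im=im[crop[1]:crop[3],crop[0]:crop[2]]
    cv2.imwrite(f"pics/{tag}.png",cv2.resize(im,None,fx=s,fy=s,interpolation=2));print(st["time_s"],st["tcp_pos"].round(4),st["eef_rot"].round(2),st["contact_force"].round(2),round(st["gripper_width"],4));return d
def load(t): return dict(np.load(f"{t}.npz"))
E
python3 - <<'E'
from h import *
d=load("scene0");print(cast(d,[(110+428/4,150+185/4)],0.018))
t=load("top0");f=lambda x,y:(150+x/3.5,120+y/3.5)
print(cast(t,[f(450,192),f(518,183),f(550,328),f(483,340)],0.012), cast(t,[f(498,232)],.09))
w=load("wrist0");w["tcp_pos"]=np.array([.6745,0,.2256]);w["eef_rot"]=np.array([179.9,0,-90.])
print(cast(w,[(318,80),(448,57),(452,117),(323,139)],0.012),cast(w,[(345,288)],.018))
E
```

```text
[[0.54636656 0.16079978 0.018     ]]
[[ 0.59564643 -0.03031754  0.012     ]
 [ 0.60376654 -0.10056785  0.012     ]
 [ 0.4531532  -0.12828154  0.012     ]
 [ 0.44222959 -0.06011166  0.012     ]] [[ 0.53893442 -0.07337312  0.09      ]]
[[ 0.59992044 -0.09710611  0.012     ]
 [ 0.45532739 -0.12195897  0.012     ]
 [ 0.43972733 -0.0563387   0.012     ]
 [ 0.59028979 -0.03043718  0.012     ]] [[0.54972582 0.16868526 0.018     ]]
```

step_arm --commands '[[[-25, 29, -14], 0], [[-25, 29, -14], 0], [[-25, 29, -13], 0], [[-25, 28, -13], 0], [[0, 0, 0], 0], [[0, 0, 0], 0]]'

```text
time_s: 0.9
tcp_pos: [0.56, 0.1, 0.2804]
eef_rot: [180.0, 0.0, -90.0]
contact_force: [0.4, -0.1, 0.3]
gripper_width: 0.0875
```

```bash
python3 - <<'E'
from h import *
shot("wrist","w1",s=1.5);shot("top","t1",(150,120,370,270),3.5);shot("scene","s1",(110,150,310,280),4)
E
```

```text
0.9 [0.56   0.1    0.2804] [180.     0.   -89.97] [ 0.35 -0.1   0.29] 0.0875
0.95 [0.5601 0.0997 0.2801] [ 1.7996e+02 -2.0000e-02 -9.0010e+01] [-0.44 -0.19 -0.28] 0.0881
1.0 [0.5602 0.0995 0.2798] [ 1.7994e+02 -3.0000e-02 -9.0040e+01] [-0.08  0.83 -0.27] 0.0875
```

View pics/w1.png

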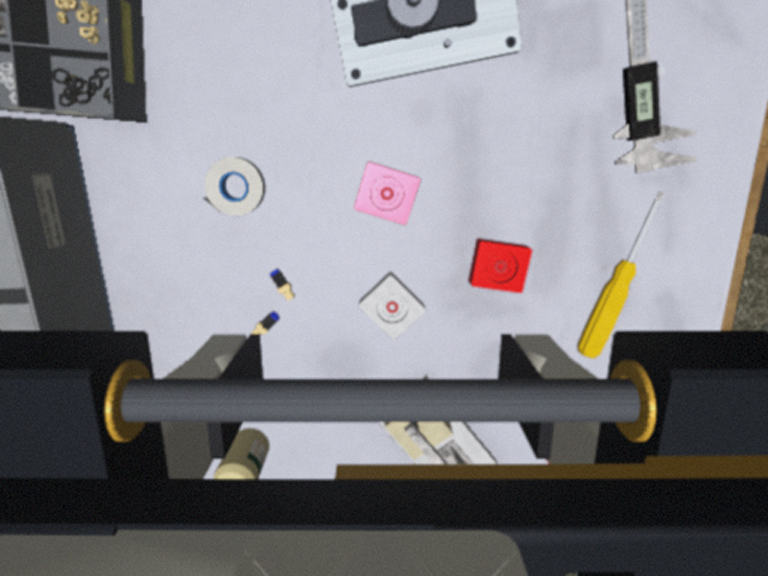

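View pics/t1.png

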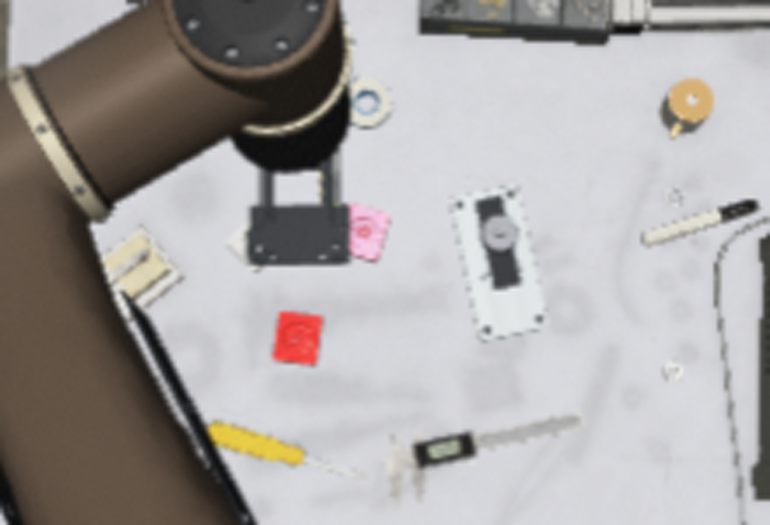

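```bash
python3 - <<'E'
from h import *
d=load("w1");im=d["img"]
c=im[170:240,220:300][:,:,::-1];a=cv2.resize(c,None,fx=8,fy=8,interpolation=2);cv2.imwrite("pics/w1b.png",a)
z=d["z_map"];print(z[190:220:6,235:290:6].round(4))
E
```

```text
[[0.4572 0.4561 0.4565 0.4389 0.4366 0.4363 0.4572 0.4566 0.4568 0.4564]
 [0.4588 0.4596 0.4418 0.4394 0.4383 0.439  0.4406 0.4593 0.4594 0.4576]
 [0.4623 0.4423 0.441  0.4463 0.4466 0.4487 0.4465 0.4417 0.4603 0.4607]
 [0.4635 0.4646 0.4444 0.4476 0.4487 0.451  0.4503 0.4456 0.4449 0.4645]
 [0.4659 0.4658 0.4654 0.4474 0.4506 0.452  0.4455 0.4493 0.4664 0.4673]]
```

View pics/w1b.png

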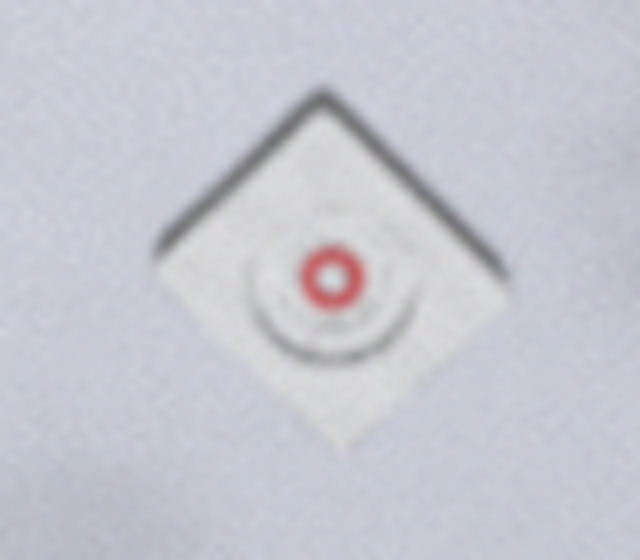

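View pics/s1.png

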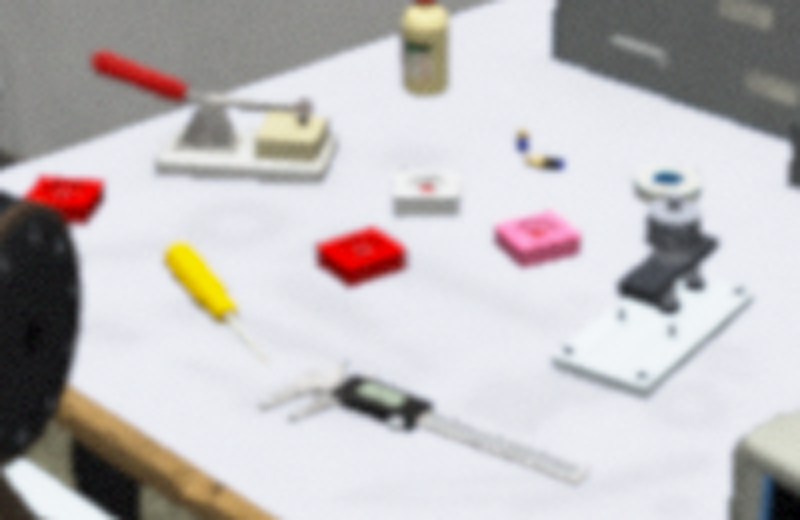

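```bash
cat >> h.py <<'E'
def block(d,box,z=0.018,up=6):
    x0,y0,x1,y1=box;c=cv2.resize(d["img"][y0:y1,x0:x1],None,fx=up,fy=up,interpolation=2).astype(int);c=cv2.GaussianBlur(c.astype(np.float32),(0,0),4)
    sat=(c[:,:,2]-c[:,:,0]);t=np.median(sat)
    m=((sat<t*0.5)&(c[:,:,0]>150)).astype(np.uint8)
    m=cv2.morphologyEx(m,cv2.MORPH_CLOSE,np.ones((9,9)))
    cs=sorted(cv2.findContours(m,0,1)[0],key=cv2.contourArea)[-1].reshape(-1,2)
    px=(cs+.5)/up-.5+[x0,y0]
    P=cast(d,px,z)[:,:2]
    h=cv2.convexHull(P.astype(np.float32)); rr=cv2.minAreaRect((h*1000).astype(np.float32))
    return np.array(rr[0])/1000,rr[1],rr[2],cv2.boxPoints(rr)/1000
E
python3 - <<'E'
from h import *
d=load("w1");print(block(d,(220,170,300,240)))
f=lambda x,y:(110+x/4,150+y/4)
s=load("s1")
print(tri([d,s],[(220+332/8,170+277/8),f(428,187)]))
print(cast(d,[(220+332/8-.5,170+277/8-.5)],.018))
E
```

```text
(array([0.54811279, 0.16808806]), (45.0305061340332, 51.00938415527344), 44.12554931640625, array([[0.5141938 , 0.17071988],
       [0.5497082 , 0.13410452],
       [0.5820318 , 0.16545624],
       [0.5465174 , 0.20207159]], dtype=float32))
(array([0.54912021, 0.16745358, 0.01399341]), [np.float64(0.0027417735918142346), np.float64(0.002741773591814236)])
[[0.5482929 0.1676759 0.018    ]]
```

```bash
python3 - <<'E'
from h import *
d=load("w1")
print(cast(d,np.array([(420,180),(370,162),(355,208),(405,223),(472,292),(475,240),(530,248),(523,292),(290,298),(258,333)])/1.5,.018)[:,:2].round(3))
# clamp corners / holes from w1 & top
s=load("s1");t=load("t1");g=lambda x,y:(150+x/3.5,120+y/3.5)
c=d["img"][0:60,215:355][:,:,::-1];cv2.imwrite("pics/w1c.png",cv2.resize(c,None,fx=5.5,fy=5.5,interpolation=2))
t0=t["img"][170:222,272:312][:,:,::-1];cv2.imwrite("pics/t1c.png",cv2.resize(t0,None,fx=11,fy=11,interpolation=2))
E
```

```text
[[0.524 0.05 ]
 [0.568 0.035]
 [0.582 0.075]
 [0.537 0.088]
 [0.472 0.154]
 [0.472 0.104]
 [0.421 0.111]
 [0.424 0.154]
 [0.645 0.16 ]
 [0.678 0.195]]
```

View pics/t1c.png

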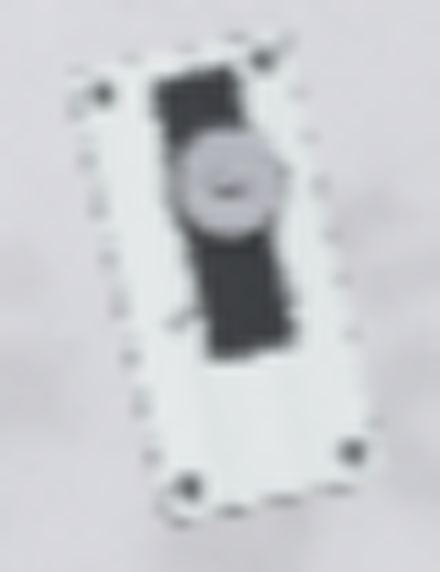

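step_arm --commands '[[[-15.5, 4.7, 38], 0], [[-15.5, 4.7, 38], 0], [[-15.5, 4.7, 38], 0], [[-15.5, 4.7, 38], 0], [[0, 0, 10], 9.2], [[0, 0, 10], 9.2], [[0, 0, 10], 9.2], [[0, 0, 10], 9.2], [[0, 0, 10], 9.1], [[0, 0, 0], 0], [[0, 0, 0], 0]]'

```text
time_s: 2.42
tcp_pos: [0.5416, 0.1617, 0.0785]
eef_rot: [-180.0, -0.0, -135.7]
contact_force: [0.2, 0.2, 0.7]
gripper_width: 0.0877
```

```bash
python3 - <<'E'
from h import *
shot("wrist","w2",s=1.5);shot("top","t2",(150,120,370,270),3.5)
E
```

```text
2.425 [0.5416 0.1617 0.0785] [-1.7999e+02 -2.0000e-02 -1.3573e+02] [0.24 0.19 0.74] 0.0877
2.475 [0.5416 0.1618 0.0788] [-1.7999e+02  1.0000e-02 -1.3575e+02] [ 0.24 -0.1  -0.15] 0.0876
```

View pics/w2.png

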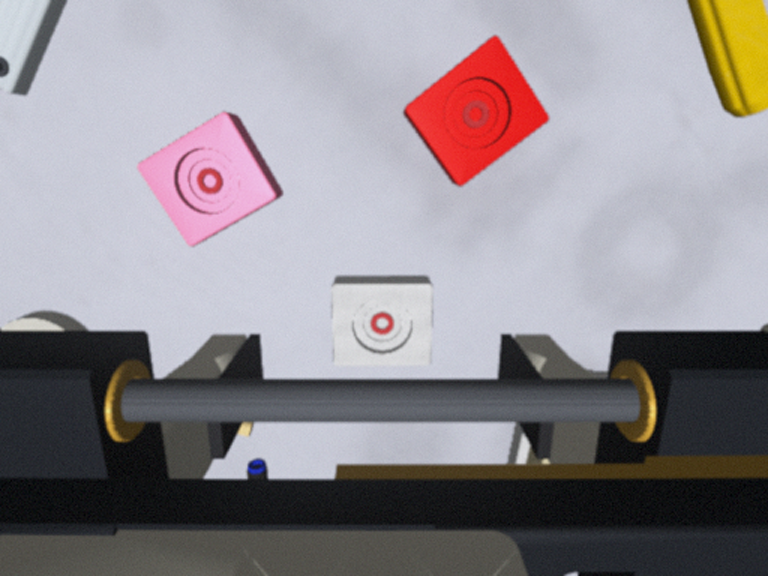

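```bash
python3 - <<'E'
from h import *
def ring(d,box):
    x0,y0,x1,y1=box;c=d["img"][y0:y1,x0:x1].astype(float);w=np.clip(c[:,:,0]-c[:,:,1]-25,0,None)
    yy,xx=np.mgrid[y0:y1,x0:x1];return (xx*w).sum()/w.sum(),(yy*w).sum()/w.sum()
a=load("w1");b=load("w2")
p=ring(a,(250,195,272,215));q=ring(b,(235,200,275,228));print(p,q,tri([a,b],[p,q]))
print(cast(b,[q],.017),block(b,(205,165,310,248)))
E
```

```text
(np.float64(261.1866921972236), np.float64(204.39444710387744)) (np.float64(254.3034791930611), np.float64(215.30786473053308)) (array([0.54792506, 0.16964669, 0.01357613]), [np.float64(8.143789345595419e-05), np.float64(8.143789345597643e-05)])
[[0.54703721 0.16882656 0.017     ]] (array([0.54740027, 0.16916248]), (44.154144287109375, 49.569969177246094), 44.23119354248047, array([[0.5142925 , 0.17152171],
       [0.54887027, 0.13600329],
       [0.58050805, 0.16680324],
       [0.5459303 , 0.20232166]], dtype=float32))
```

step_arm --commands '[[[0, 1, 25], 0], [[0, 0, 25], 0], [[0, 0, 14], 0], [[0, 0, 10], 0], [[0, 0, 0], 0]]'

```text
time_s: 3.15
tcp_pos: [0.5404, 0.1626, 0.0043]
eef_rot: [180.0, -0.0, -135.9]
contact_force: [0.4, 0.2, 0.6]
gripper_width: 0.0877
```

step_arm --commands '[[[0, 0, 0], 0], [[0, 0, 0], 0], [[0, 0, 0], 0], [[0, 0, 0], 0], [[0, 0, 0], 0], [[0, 0, 0], 0]]' --gripper 1 --grip_force 20

```text
time_s: 3.9
tcp_pos: [0.5405, 0.1627, 0.0047]
eef_rot: [-180.0, 0.0, -135.9]
contact_force: [-0.6, 0.4, 3.1]
gripper_width: 0.0501
```

step_arm --commands '[[[0, 0, -25], 0], [[0, 0, -45], 0], [[0, 0, -45], 8.5], [[0, 0, -45], 8.5], [[0, 0, -45], 8.5], [[0, 0, -45], 8.3], [[-2.7, -46.4, -5], 0], [[-2.7, -46.4, 0], 0], [[-2.7, -46.4, 0], 0], [[-2.7, -46.4, 0], 0], [[-2.7, -46.4, 0], 0], [[0, 0, 0], 0], [[0, 0, 0], 0]]'

```text
time_s: 5.52
tcp_pos: [0.5949, -0.0632, 0.2591]
eef_rot: [180.0, -0.0, -169.8]
contact_force: [0.2, -0.3, -0.7]
gripper_width: 0.0495
```

```bash
python3 - <<'E'
from h import *
shot("wrist","w3",s=1.5)
E
```

```text
5.525 [ 0.5949 -0.0632  0.2591] [ 1.7998e+02 -5.0000e-02 -1.6975e+02] [ 0.2  -0.34 -0.72] 0.0495
```

View pics/w3.png

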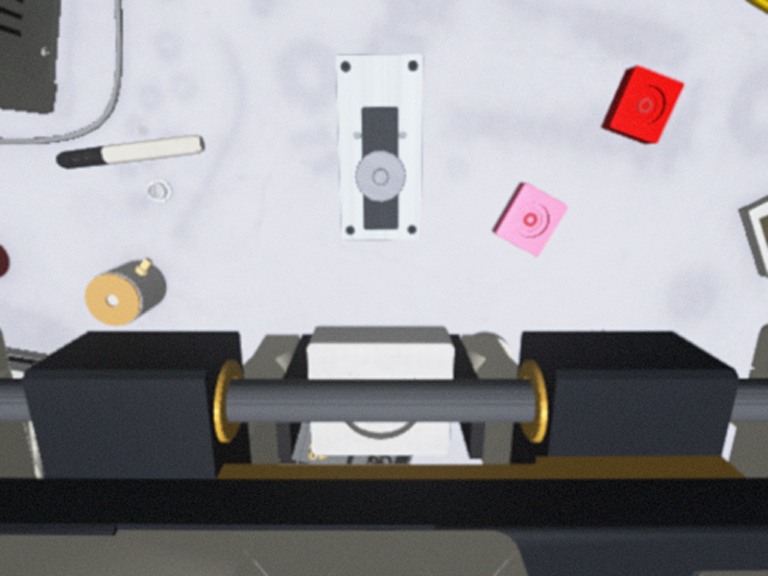

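```bash
python3 - <<'E'
from h import *
d=load("w3");c=d["img"][28:168,215:292][:,:,::-1];cv2.imwrite("pics/w3c.png",cv2.resize(c,None,fx=4.2,fy=4.2,interpolation=2))
c=cv2.GaussianBlur(cv2.resize(d["img"][20:175,200:310],None,fx=6,fy=6,interpolation=2).astype(np.float32),(0,0),3)
sat=c[:,:,2]-c[:,:,0];print(np.median(sat))
m=((sat<np.median(sat)*.5)).astype(np.uint8);m=cv2.morphologyEx(m,cv2.MORPH_OPEN,np.ones((9,9)));cv2.imwrite("pics/m3.png",m*255)
cs=sorted(cv2.findContours(m,0,1)[0],key=cv2.contourArea)[-1].reshape(-1,2)
px=(cs+.5)/6-.5+[200,20];P=cast(d,px,.012)[:,:2]
rr=cv2.minAreaRect((P*1000).astype(np.float32));print(rr,cv2.boxPoints(rr))
E
```

```text
9.663132Traceback (most recent call last):
  File "<stdin>", line 6, in <module>
IndexError: list index out of range
```

View pics/w3c.png

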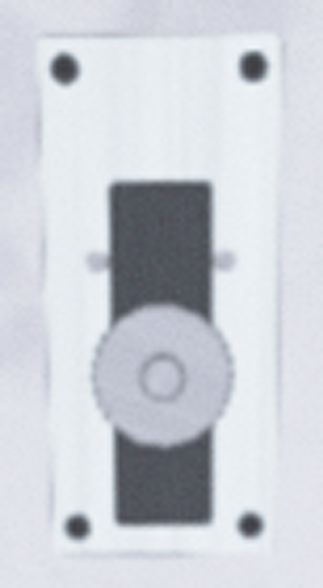

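View pics/m3.png

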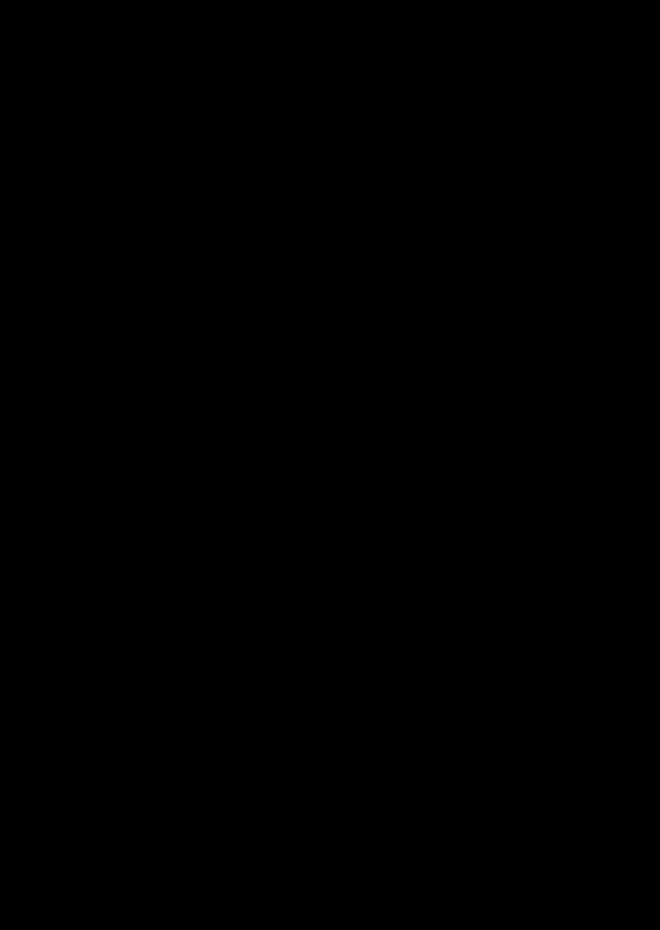

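```bash
python3 - <<'E'
from h import *
d=load("w3");im=d["img"].astype(float)
f=lambda p:(215+(p[0]+.5)/4.2-.5,28+(p[1]+.5)/4.2-.5)
def dark(p,r=5):
    u,v=f(p);x0,y0=int(round(u))-r,int(round(v))-r
    c=im[y0:y0+2*r+1,x0:x0+2*r+1].mean(2);w=np.clip(np.percentile(c,75)-c-25,0,None);yy,xx=np.mgrid[y0:y0+2*r+1,x0:x0+2*r+1]
    return (xx*w).sum()/w.sum(),(yy*w).sum()/w.sum()
H=np.array([dark(p) for p in [(64,68),(253,67),(250,524),(77,526)]])
W=cast(d,H,.012)[:,:2];print(W.round(4),W.mean(0))
for a,b in [(0,3),(1,2)]:
    v=W[b]-W[a];print(np.degrees(np.arctan2(v[1],v[0])),np.linalg.norm(v))
for a,b in [(1,0),(2,3)]:
    v=W[a]-W[b];print(np.degrees(np.arctan2(v[1],v[0]))-90,np.linalg.norm(v))
C=cast(d,[f(p) for p in [(38,35),(279,33),(272,553),(58,553)]],.012)[:,:2];print("corn",C.round(4),C.mean(0))
Pn=cast(d,[f(p) for p in [(97,261),(226,261)]],.022)[:,:2];print("pins",Pn.round(4),Pn.mean(0),np.linalg.norm(Pn[0]-Pn[1]))
yaw=np.radians(10.2);R=np.array([[np.cos(yaw),-np.sin(yaw)],[np.sin(yaw),np.cos(yaw)]])
for nm,c in(("holes",W.mean(0)),("corn",C.mean(0))): print(nm,"pins in clamp",(Pn.mean(0)-c)@R,"corn",(C-c)@R)
S=cast(d,[f((162,378))],.098);print("stud",S,(S[0,:2]-W.mean(0))@R)
# strap nose front, top z~.052
N=cast(d,[f((110,183)),f((212,183))],.05)[:,:2];print("nose",(N-W.mean(0))@R)
a=load("w1")
E
```

```text
[[ 0.461  -0.1158]
 [ 0.4508 -0.0627]
 [ 0.5806 -0.0377]
 [ 0.5908 -0.0909]] [ 0.52078943 -0.07679384]
10.854146149792955 0.1321884205010785
10.895856645631714 0.1322080853281715
10.89303878760198 0.054060834997515635
10.87220222157545 0.054157070790399116
corn [[ 0.4536 -0.1246]
 [ 0.4409 -0.0571]
 [ 0.5881 -0.0292]
 [ 0.6001 -0.0956]] [ 0.5206814  -0.07661354]
pins [[ 0.5116 -0.0974]
 [ 0.505  -0.0606]] [ 0.50826896 -0.07896681] 0.03737532083444051
holes pins in clamp [-1.27073923e-02  7.85626828e-05] corn [[-0.07457353 -0.03511207]
 [-0.07512164  0.03350092]
 [ 0.07468384  0.03490323]
 [ 0.07471373 -0.03250575]]
corn pins in clamp [-0.01263299 -0.00011802] corn [[-0.07449913 -0.03530865]
 [-0.07504724  0.03330433]
 [ 0.07475824  0.03470664]
 [ 0.07478813 -0.03270233]]
stud [[ 0.53730011 -0.0735651   0.098     ]] [0.0168215  0.00025392]
nose [[-0.03144062 -0.01356799]
 [-0.03145171  0.01348456]]
```

step_arm --commands '[[[0, 0, 0], -0.6], [[36.7, 0.2, 0], 0], [[36.7, 0.2, 0], 0], [[36.7, 0.2, 0], 0], [[36.7, 0, 0], 0], [[0, 0, 45], 0], [[0, 0, 45], 0], [[0, 0, 45], 0], [[0, 0, 45], 0], [[0, 0, 29], 0], [[0, 0, 10], 0], [[0, 0, 0], 0]]'

```text
time_s: 7.08
tcp_pos: [0.4512, -0.0899, 0.0408]
eef_rot: [-180.0, -0.0, -169.0]
contact_force: [0.1, -0.0, -0.2]
gripper_width: 0.0498
```

```bash
python3 - <<'E'
from h import *
shot("wrist","w4",s=1.5)
E
```

```text
7.075 [ 0.4512 -0.0899  0.0408] [-1.7999e+02 -2.0000e-02 -1.6903e+02] [ 0.11 -0.03 -0.17] 0.0498
```

View pics/w4.png

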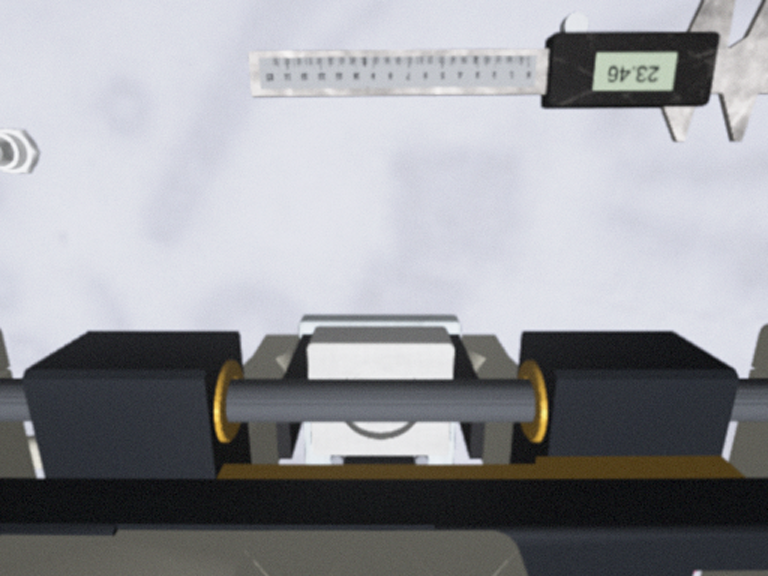

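step_arm --commands '[[[0.5, -0.5, 12], 0], [[0, 0, 9], 0], [[0, 0, 0], 0], [[-6, 0, 0], 0], [[-6, 0, 0], 0], [[-4, 0, 0], 0], [[0, 0, 0], 0]]'

```text
time_s: 8.0
tcp_pos: [0.4667, -0.0878, 0.0196]
eef_rot: [-180.0, 0.0, -169.1]
contact_force: [0.3, 0.5, -0.7]
gripper_width: 0.0501
```

```bash
python3 - <<'E'
from h import *
shot("wrist","w5",s=1.5);shot("scene","s5",(230,170,320,250),8)
E
```

```text
8.0 [ 0.4667 -0.0878  0.0196] [-1.800e+02  1.000e-02 -1.691e+02] [ 0.26  0.51 -0.7 ] 0.0501
8.05 [ 0.4664 -0.0878  0.0195] [ 180.    -0.  -169.1] [-0.22 -0.15 -0.3 ] 0.05
```

View pics/s5.png

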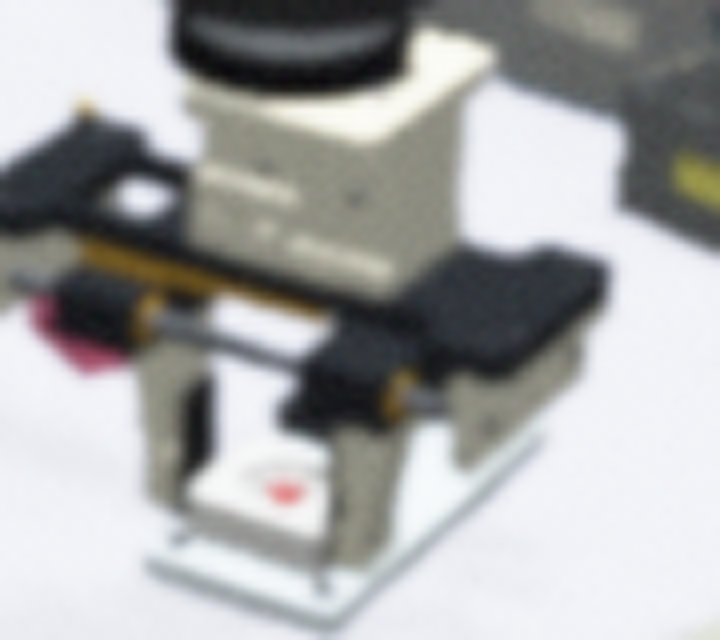

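step_arm --commands '[[[-5, 0, 0], 0], [[0, 0, 1.5], 0], [[0, 0, 1], 0], [[0, 0, 0], 0]]'

```text
time_s: 8.6
tcp_pos: [0.471, -0.087, 0.0169]
eef_rot: [-180.0, -0.0, -169.1]
contact_force: [-0.5, -0.5, -0.6]
gripper_width: 0.0496
```

step_arm --commands '[[[-1, 0, 0], 0], [[-1, 0, 0], 0], [[0, 0, 0], 0]]'

```text
time_s: 8.98
tcp_pos: [0.4733, -0.0865, 0.0171]
eef_rot: [-180.0, 0.0, -169.1]
contact_force: [0.0, 0.6, -1.0]
gripper_width: 0.0498
```

step_arm --commands '[[[-1, 0, 0.3], 0], [[0, 0, 0], 0], [[0, 0, 0], 0]]'

```text
time_s: 9.35
tcp_pos: [0.4736, -0.0865, 0.0167]
eef_rot: [180.0, -0.0, -169.1]
contact_force: [-3.3, 0.7, 3.1]
gripper_width: 0.0495
```

step_arm --commands '[[[-1, 0, 0.3], 0], [[0, 0, 0], 0], [[0, 0, 0], 0]]'

```text
time_s: 9.72
tcp_pos: [0.4736, -0.0865, 0.0167]
eef_rot: [180.0, -0.1, -169.1]
contact_force: [-8.1, 1.3, 11.3]
gripper_width: 0.0498
```

step_arm --commands '[[[0, 0, 0], 0], [[0, 0, 0], 0], [[0, 0, 0], 0], [[0, 0, 0], 0]]' --gripper 0.2

```text
time_s: 10.22
tcp_pos: [0.4753, -0.0861, 0.0164]
eef_rot: [-180.0, 0.0, -169.1]
contact_force: [-0.0, -0.8, -0.3]
gripper_width: 0.0703
```

step_arm --commands '[[[0, 0, -10], 0], [[0, 0, -40], 0], [[0, 0, -50], 0], [[0, 0, -50], 0], [[-30, 0, -40], 0], [[-40, 0, -20], 0], [[-40, 0, 0], 0], [[0, 0, 0], 0], [[0, 0, 0], 0]]'

```text
time_s: 11.35
tcp_pos: [0.5825, -0.0654, 0.2264]
eef_rot: [180.0, -0.1, -169.1]
contact_force: [-0.4, -0.4, 0.0]
gripper_width: 0.0703
```

```bash
python3 - <<'E'
from h import *
shot("wrist","w6",s=1.5);d=load("w6");c=d["img"][0:200,160:360][:,:,::-1];cv2.imwrite("pics/w6c.png",cv2.resize(c,None,fx=3,fy=3,interpolation=2))
E
```

```text
11.35 [ 0.5825 -0.0654  0.2264] [ 1.7999e+02 -5.0000e-02 -1.6911e+02] [-0.44 -0.4   0.  ] 0.0703
```

View pics/w6c.png

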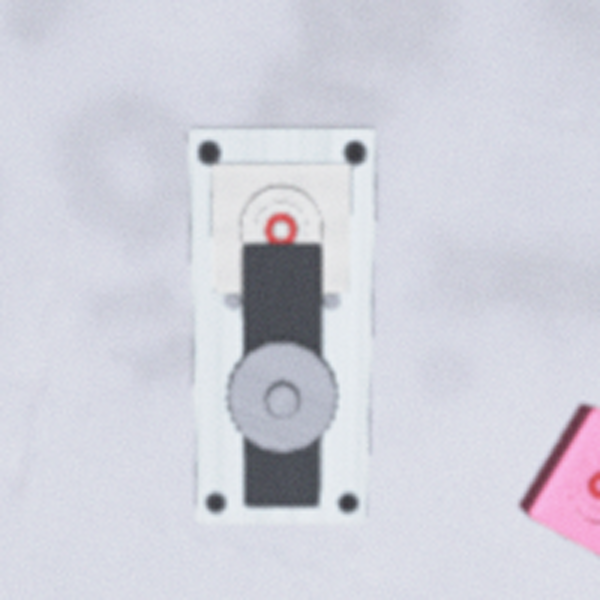

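```bash
python3 - <<'E'
from h import *
d=load("w6");a=load("w3");f=lambda p:(160+(p[0]+.5)/3-.5,(p[1]+.5)/3-.5);g=lambda p:(215+(p[0]+.5)/4.2-.5,28+(p[1]+.5)/4.2-.5)
c0=np.array([.5208,-.0768]);y=np.radians(10.88);R=np.array([[np.cos(y),-np.sin(y)],[np.sin(y),np.cos(y)]])
B=cast(d,[f(p) for p in [(212,163),(350,162),(347,293),(216,292)]],.03)[:,:2]
print("block",((B-c0)@R).round(4),((B-c0)@R).mean(0))
H=cast(d,[f(p) for p in [(209,152),(355,152),(348,502),(215,502)]],.012)[:,:2];print("holes",H.mean(0),np.degrees(np.arctan2(*(H[2]-H[1])[::-1])))
for n,p,q in [("stud",(282,401),(162,378)),("noseL",(244,243),(110,183)),("noseR",(320,243),(212,183)),("pinL",(233,300),(97,261)),("pinR",(332,299),(226,261))]:
    X,e=tri([d,a],[f(p),g(q)]);print(n,X.round(4),((X[:2]-c0)@R).round(4),np.round(e,5))
Z=d["z_map"];M=T(d)
def zw(p):
    u,v=f(p);z=Z[int(v)-1:int(v)+2,int(u)-1:int(u)+2];z=np.median(z);o,r_=rays(d,[(u,v)]);return (o+r_*z).round(4)
for p in [(255,260),(305,260),(282,320),(282,480),(250,380),(315,420),(282,401),(230,200),(370,100)]: print(p,zw(p))
E
```

```text
block [[-0.0601 -0.0247]
 [-0.0605  0.0241]
 [-0.0159  0.0238]
 [-0.0163 -0.0241]] [-0.03820801 -0.00023084]
holes [ 0.520459  -0.0769044] 10.842111481345023
stud [ 0.5374 -0.0736  0.095 ] [0.017 0.   ] [4.e-05 4.e-05]
noseL [ 0.491  -0.0964  0.0345] [-0.033  -0.0136] [0.00012 0.00012]
noseR [ 0.4847 -0.0689  0.0196] [-0.034   0.0146] [0.00041 0.00041]
pinL [ 0.511  -0.0984  0.0018] [-0.0137 -0.0194] [4.e-05 4.e-05]
pinR [ 0.5028 -0.0586 -0.0266] [-0.0143  0.0213] [8.e-05 8.e-05]
(255, 260) [[ 0.4966 -0.0908  0.0532]]
(305, 260) [[ 0.4934 -0.0741  0.0528]]
(282, 320) [[ 0.5143 -0.078   0.0532]]
(282, 480) [[ 0.5691 -0.0675  0.0533]]
(250, 380) [[ 0.5337 -0.0846  0.0871]]
(315, 420) [[ 0.5421 -0.062   0.0871]]
(282, 401) [[ 0.5371 -0.0737  0.0984]]
(230, 200) [[ 0.4773 -0.104   0.0304]]
(370, 100) [[ 0.4294 -0.0604 -0.0011]]
```

```bash
python3 - <<'E'
from plant import r
s=r.get_state();print(s["joints"].round(1),s["moment"].round(3),s["contact_force"])
import numpy as np
dx=np.array([.5373,-.0736])-s["tcp_pos"][:2];y=np.radians(s["eef_rot"][2]);print(dx@[np.cos(y),np.sin(y)],dx@[np.sin(y),-np.cos(y)])
E
```

```text
[ 12.7  12.2 -10.9  -0.  -66.9 -91.8] [-0.007 -0.085 -0.009] [1.13657468 0.17370959 1.04760837]
0.045748169614609355 0.0006017296313077878
```

step_arm --commands '[[[22.9, 0.3, 0], 0], [[22.8, 0.3, 0], 0], [[0, 0, 5], -10], [[0, 0, 5], -10], [[0, 0, 5], -10], [[0, 0, 5], -10], [[0, 0, 5], -10], [[0, 0, 5], -10], [[0, 0, 5], -10], [[0, 0, 5], -10], [[0, 0, 5], -10], [[0, 0, 5], -10], [[0, 0, 5], -10], [[0, 0, 5], -10], [[0, 0, 5], -10], [[0, 0, 5], -10], [[0, 0, 5], -10], [[0, 0, 5], -10], [[0, 0, 5], -10], [[0, 0, 0], -10]]'

```text
time_s: 13.9
tcp_pos: [0.5371, -0.0737, 0.1417]
eef_rot: [-180.0, 0.0, 11.2]
contact_force: [-0.6, -0.5, 0.2]
gripper_width: 0.07
```

step_arm --commands '[[[0, 0, 0], -10], [[0, 0, 0], 0], [[0, 0, 0], 0]]'

```text
time_s: 14.28
tcp_pos: [0.5379, -0.0735, 0.1419]
eef_rot: [180.0, -0.0, 20.7]
contact_force: [-0.1, -0.0, -0.2]
gripper_width: 0.0701
```

```bash
python3 - <<'E'
from h import *
from plant import r
s=r.get_state();print(s["joints"].round(1))
shot("wrist","w7",s=1.5);shot("scene","s7",(230,150,320,250),6)
dx=np.array([.5373,-.0736])-s["tcp_pos"][:2];y=np.radians(s["eef_rot"][2]);print(dx@[np.cos(y),np.sin(y)],dx@[np.sin(y),-np.cos(y)])
E
```

```text
[ 12.9  12.3 -22.8   0.  -54.9  97.8]
14.275 [ 0.5379 -0.0735  0.1419] [ 1.800e+02 -3.000e-02  2.068e+01] [-0.11 -0.03 -0.22] 0.0701
14.325 [ 0.5379 -0.0735  0.1417] [ 1.800e+02 -2.000e-02  2.072e+01] [-0.06  0.07  0.6 ] 0.0699
-0.0005432002778358228 -0.00012116002254810324
```

View pics/w7.png

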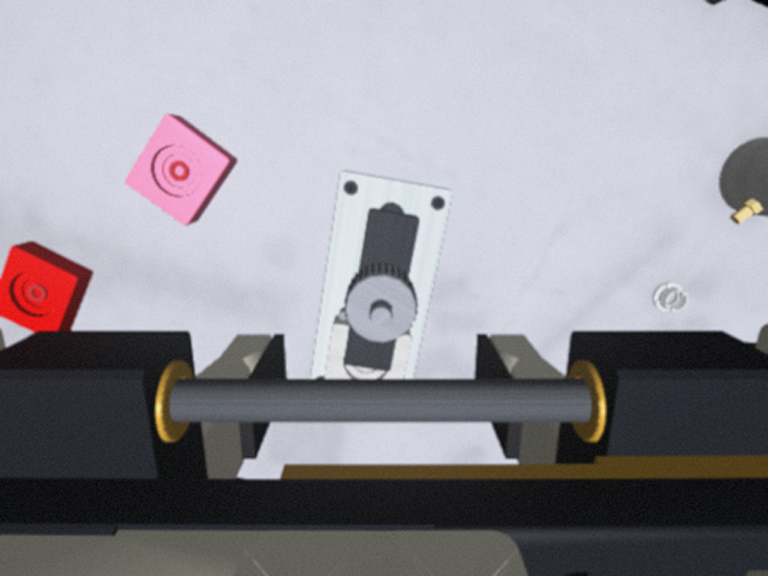

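step_arm --commands '[[[-0.5, 0, 25], 0], [[0, 0, 25], 0], [[0, 0, 20], 0], [[0, 0, 14.5], 0], [[0, 0, 0], 0], [[0, 0, 0], 0]]'

```text
time_s: 15.12
tcp_pos: [0.5382, -0.0736, 0.0576]
eef_rot: [180.0, -0.0, 20.9]
contact_force: [0.2, 0.5, -0.3]
gripper_width: 0.07
```

step_arm --commands '[[[0, 0, 0], 0], [[0, 0, 0], 0], [[0, 0, 0], 0], [[0, 0, 0], 0], [[0, 0, 0], 0], [[0, 0, 0], 0]]' --gripper 1 --grip_force 20

```text
time_s: 15.88
tcp_pos: [0.5378, -0.0737, 0.0571]
eef_rot: [180.0, -0.0, 20.9]
contact_force: [0.1, -1.0, 0.6]
gripper_width: 0.0349
```

```bash
python3 - <<'E'
from plant import r
s=r.get_state();print(s["joints"].round(2),s["tcp_pos"].round(4),s["eef_rot"].round(2),s["moment"].round(3),s["contact_force"].round(2),s["joint_torque"].round(3))
E
```

```text
[ 1.289e+01  1.817e+01 -2.816e+01  2.000e-02 -4.367e+01  9.800e+01] [ 0.5378 -0.0737  0.0571] [ 1.7999e+02 -1.0000e-02  2.0910e+01] [-0.735 -0.023 -0.04 ] [ 0.08 -1.    0.62] [  0.875 -46.675  21.285   4.498   0.121   0.   ]
```

step_arm --commands '[[[0, 0, 0.44], 10], [[0, 0, 0.44], 10], [[0, 0, 0.44], 10], [[0, 0, 0.44], 10], [[0, 0, 0.43], 10], [[0, 0, 0], 0], [[0, 0, 0], 0]]'

```text
time_s: 16.75
tcp_pos: [0.5379, -0.0735, 0.0549]
eef_rot: [-180.0, -0.0, -28.9]
contact_force: [0.0, 0.1, 2.4]
gripper_width: 0.0344
```

```bash
cat > st.py <<'E'
from plant import r
s=r.get_state();print(s["time_s"],s["joints"].round(2)[5],s["tcp_pos"].round(4),s["eef_rot"].round(2),s["moment"].round(3),s["contact_force"].round(2),s["joint_torque"].round(3)[5],s["gripper_width"].round(4))
E
python3 st.py
```

```text
Traceback (most recent call last):
  File "st.py", line 2, in <module>
    s=r.get_state();print(s["time_s"],s["joints"].round(2)[5],s["tcp_pos"].round(4),s["eef_rot"].round(2),s["moment"].round(3),s["contact_force"].round(2),s["joint_torque"].round(3)[5],s["gripper_width"].round(4))
                                                                                                                                                                                         ^^^^^^^^^^^^^^^^^^^^^^^^
AttributeError: 'float' object has no attribute 'round'
```

```bash
sed -i 's/s\["gripper_width"\].round(4)/round(s["gripper_width"],4)/' st.py
python3 st.py; python3 -c "
from h import *
shot('scene','s8',(230,150,320,250),6)"
```

```text
16.75 48.21 [ 0.5379 -0.0735  0.0549] [-1.7999e+02 -1.0000e-02 -2.8880e+01] [ 0.025  0.019 -0.051] [0.02 0.11 2.4 ] -0.002 0.0344
16.75 [ 0.5379 -0.0735  0.0549] [-1.7999e+02 -1.0000e-02 -2.8880e+01] [0.02 0.11 2.4 ] 0.0344
```

View pics/s8.png

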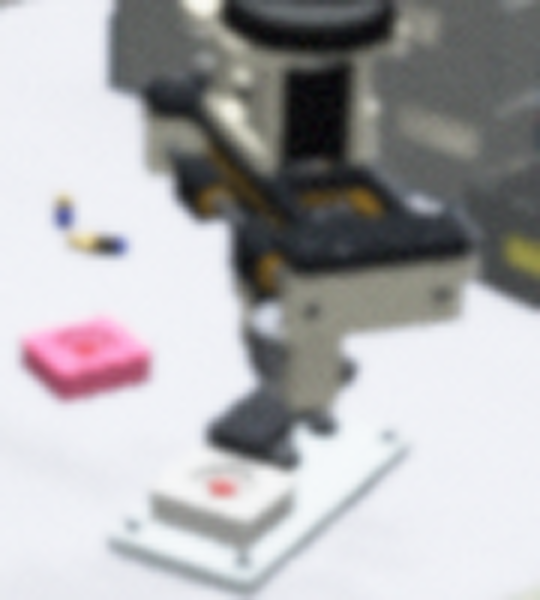

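step_arm --commands '[[[0, 0, 0.44], 10], [[0, 0, 0.44], 10], [[0, 0, 0.44], 10], [[0, 0, 0.44], 10], [[0, 0, 0.43], 10], [[0, 0, 0.44], 10], [[0, 0, 0.44], 10]]'

```text
time_s: 17.68
tcp_pos: [0.5382, -0.0734, 0.0518]
eef_rot: [-180.0, 0.0, -99.3]
contact_force: [0.4, -0.0, -0.2]
gripper_width: 0.0349
```

```bash
python3 st.py
```

```text
17.675 -22.18 [ 0.5382 -0.0734  0.0518] [-1.7995e+02  2.0000e-02 -9.9270e+01] [ 0.244 -0.465  0.072] [ 0.42 -0.02 -0.2 ] 2.219 0.0349
```

step_arm --commands '[[[0, 0, 0.44], 10], [[0, 0, 0.44], 10]]'

```text
time_s: 17.92
tcp_pos: [0.5382, -0.0734, 0.0509]
eef_rot: [-180.0, 0.0, -119.3]
contact_force: [1.0, 0.8, -0.3]
gripper_width: 0.0351
```

```bash
python3 st.py
```

```text
17.925 -42.18 [ 0.5382 -0.0734  0.0509] [-1.7996e+02  4.0000e-02 -1.1927e+02] [ 0.111 -0.617  0.108] [ 0.97  0.77 -0.34] 2.218 0.0351
```

step_arm --commands '[[[0, 0, 0.2], 5], [[0, 0, 0.2], 5]]'

```text
time_s: 18.18
tcp_pos: [0.5383, -0.0734, 0.0504]
eef_rot: [-180.0, 0.0, -129.1]
contact_force: [1.6, -0.3, -1.6]
gripper_width: 0.0347
```

```bash
python3 st.py;python3 -c "
from h import *
shot('scene','s9',(230,150,320,250),6);shot('wrist','w9')"; python3 st.py
```

```text
18.175 -52.02 [ 0.5383 -0.0734  0.0504] [-1.7996e+02  4.0000e-02 -1.2910e+02] [ 0.023 -0.792  0.099] [ 1.6  -0.29 -1.62] 1.05 0.0347
18.175 [ 0.5383 -0.0734  0.0504] [-1.7996e+02  4.0000e-02 -1.2910e+02] [ 1.6  -0.29 -1.62] 0.0347
18.225 [ 0.5383 -0.0734  0.0505] [-1.7996e+02  4.0000e-02 -1.2935e+02] [ 1.87 -0.21 -0.89] 0.0347
18.275 -51.95 [ 0.5383 -0.0734  0.0505] [-1.7996e+02  5.0000e-02 -1.2904e+02] [ 0.088 -0.891 -0.072] [ 2.26  0.75 -1.46] -0.913 0.0346
```

View pics/s9.png

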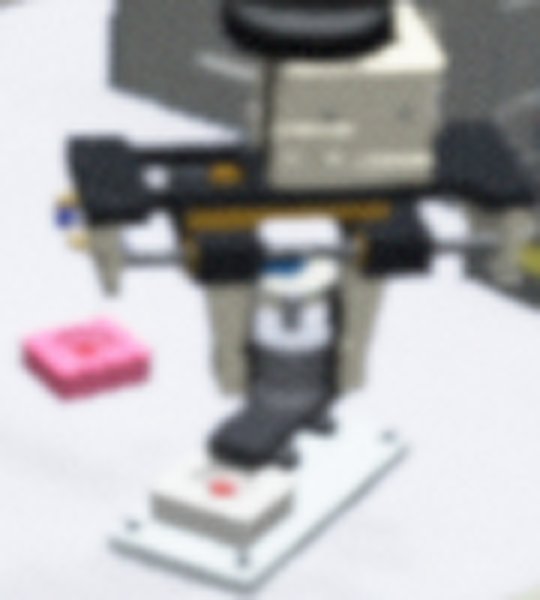

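step_arm --commands '[[[0, 0, 0.22], 5], [[0, 0, 0.22], 5], [[0, 0, 0.22], 5], [[0, 0, 0.22], 5]]'

```text
time_s: 18.77
tcp_pos: [0.5383, -0.0735, 0.0496]
eef_rot: [-180.0, 0.1, -149.0]
contact_force: [2.8, -0.9, -0.6]
gripper_width: 0.0345
```

```bash
python3 st.py
```

```text
18.775 -71.94 [ 0.5383 -0.0735  0.0496] [-1.7997e+02  5.0000e-02 -1.4902e+02] [-0.163 -1.048  0.077] [ 2.79 -0.86 -0.57] 1.068 0.0345
```

step_arm --commands '[[[0, 0, 0.22], 5], [[0, 0, 0.22], 5]]'

```text
time_s: 19.02
tcp_pos: [0.5384, -0.0735, 0.0491]
eef_rot: [-180.0, 0.1, -159.0]
contact_force: [2.6, -0.9, -0.9]
gripper_width: 0.0344
```

```bash
python3 st.py
```

```text
19.025 -81.94 [ 0.5384 -0.0735  0.0491] [-1.7998e+02  6.0000e-02 -1.5902e+02] [-0.241 -1.162  0.049] [ 2.62 -0.88 -0.92] 1.067 0.0344
```

step_arm --commands '[[[0, 0, 0.22], 5], [[0, 0, 0.22], 5]]'

```text
time_s: 19.27
tcp_pos: [0.5384, -0.0736, 0.0487]
eef_rot: [-180.0, 0.1, -169.0]
contact_force: [3.0, -0.6, -1.4]
gripper_width: 0.0347
```

```bash
python3 st.py;python3 -c "
from h import *
shot('scene','s10',(245,180,305,250),9)"
```

```text
19.275 -91.93 [ 0.5384 -0.0736  0.0487] [-1.7999e+02  6.0000e-02 -1.6902e+02] [-0.495 -1.159  0.062] [ 3.02 -0.59 -1.39] 1.067 0.0347
19.275 [ 0.5384 -0.0736  0.0487] [-1.7999e+02  6.0000e-02 -1.6902e+02] [ 3.02 -0.59 -1.39] 0.0347
```

View pics/s10.png

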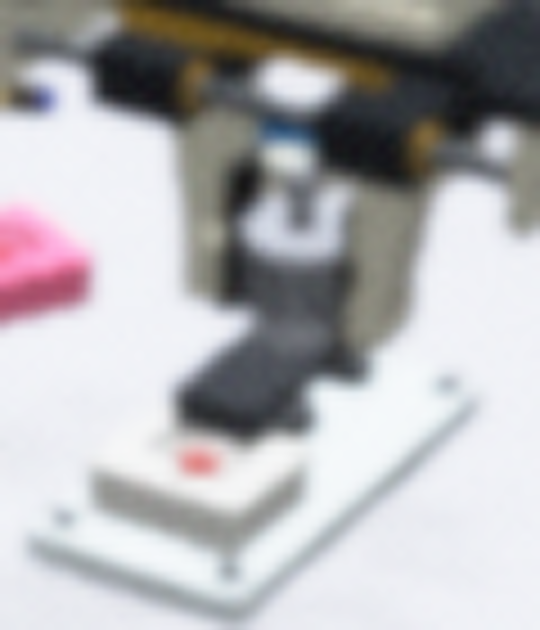

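step_arm --commands '[[[0, 0, 0.22], 5], [[0, 0, 0.11], 2.5]]'

```text
time_s: 19.58
tcp_pos: [0.5384, -0.0736, 0.0484]
eef_rot: [-180.0, 0.1, -176.4]
contact_force: [4.4, -1.3, -2.4]
gripper_width: 0.0345
```

```bash
python3 st.py
```

```text
19.575 -99.35 [ 0.5384 -0.0736  0.0484] [-1.7999e+02  6.0000e-02 -1.7643e+02] [-0.511 -1.33   0.147] [ 4.44 -1.26 -2.36] 0.218 0.0345
```

step_arm --commands '[[[0, 0, 0.11], 2.5], [[0, 0, 0.11], 2.5]]'

```text
time_s: 19.82
tcp_pos: [0.5384, -0.0736, 0.0482]
eef_rot: [-180.0, 0.1, 178.6]
contact_force: [2.9, -2.0, -2.4]
gripper_width: 0.0345
```

```bash
python3 st.py
```

```text
19.825 -104.31 [ 0.5384 -0.0736  0.0482] [-1.8000e+02  7.0000e-02  1.7861e+02] [-0.619 -1.4    0.053] [ 2.89 -1.99 -2.39] 0.493 0.0345
```

step_arm --commands '[[[0, 0, 0.11], 2.5], [[0, 0, 0.11], 2.5]]'

```text
time_s: 20.08
tcp_pos: [0.5384, -0.0737, 0.048]
eef_rot: [-180.0, 0.1, 173.6]
contact_force: [2.9, -1.0, -0.5]
gripper_width: 0.0343
```

```bash
python3 st.py
```

```text
20.075 -109.31 [ 0.5384 -0.0737  0.048 ] [-1.8000e+02  7.0000e-02  1.7361e+02] [-0.574 -1.252  0.1  ] [ 2.91 -0.96 -0.47] 0.442 0.0343
```

step_arm --commands '[[[0, 0, 0.11], 2.5], [[0, 0, 0.11], 2.5]]'

```text
time_s: 20.32
tcp_pos: [0.5384, -0.0737, 0.0479]
eef_rot: [-180.0, 0.1, 168.6]
contact_force: [2.3, -1.5, 1.0]
gripper_width: 0.0347
```

```bash
python3 st.py
```

```text
20.325 -114.3 [ 0.5384 -0.0737  0.0479] [-1.8000e+02  7.0000e-02  1.6862e+02] [-0.673 -1.097  0.205] [ 2.26 -1.48  1.04] 0.372 0.0347
```

step_arm --commands '[[[0, 0, 0.11], 2.5]]'

```text
time_s: 20.45
tcp_pos: [0.5384, -0.0737, 0.0479]
eef_rot: [180.0, 0.1, 166.1]
contact_force: [1.9, -1.5, 1.2]
gripper_width: 0.0351
```

```bash
python3 st.py
```

```text
20.45 -116.8 [ 0.5384 -0.0737  0.0479] [1.8000e+02 7.0000e-02 1.6613e+02] [-0.689 -0.92   0.202] [ 1.89 -1.54  1.19] 0.338 0.0351
```

step_arm --commands '[[[0, 0, 0.11], 2.5]]'

```text
time_s: 20.58
tcp_pos: [0.5384, -0.0737, 0.0478]
eef_rot: [180.0, 0.1, 163.6]
contact_force: [1.4, -1.1, 1.4]
gripper_width: 0.0347
```

```bash
python3 st.py
```

```text
20.575 -119.3 [ 0.5384 -0.0737  0.0478] [1.8000e+02 7.0000e-02 1.6363e+02] [-0.647 -0.862  0.294] [ 1.37 -1.13  1.36] 0.303 0.0347
```

step_arm --commands '[[[0, 0, 0.11], 2.5]]'

```text
time_s: 20.7
tcp_pos: [0.5384, -0.0737, 0.0478]
eef_rot: [180.0, 0.1, 161.1]
contact_force: [2.8, -2.0, 2.2]
gripper_width: 0.0348
```

```bash
python3 st.py;python3 -c "
from h import *
shot('scene','s11',(245,180,305,250),9)"
```

```text
20.7 -121.8 [ 0.5384 -0.0737  0.0478] [1.8000e+02 8.0000e-02 1.6114e+02] [-0.688 -0.805  0.302] [ 2.77 -1.95  2.2 ] 0.269 0.0348
20.7 [ 0.5384 -0.0737  0.0478] [1.8000e+02 8.0000e-02 1.6114e+02] [ 2.77 -1.95  2.2 ] 0.0348
```

View pics/s11.png

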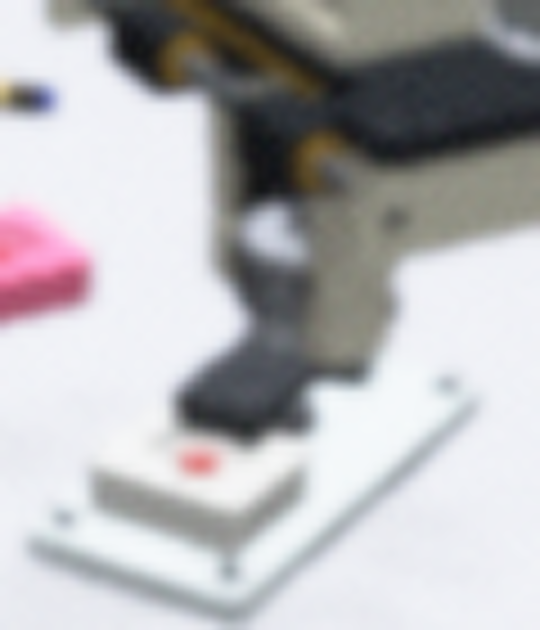

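step_arm --commands '[[[0, 0, 0], 0], [[0, 0, 0], 0]]'

```text
time_s: 21.0
tcp_pos: [0.5384, -0.0737, 0.0478]
eef_rot: [180.0, 0.1, 161.0]
contact_force: [3.1, -2.9, 2.8]
gripper_width: 0.0345
```

```bash
python3 st.py
```

```text
21.0 -121.88 [ 0.5384 -0.0737  0.0478] [1.7998e+02 8.0000e-02 1.6105e+02] [-1.138 -1.258  0.234] [ 3.12 -2.87  2.78] -0.206 0.0345
```

step_arm --commands '[[[0, 0, 0], 0], [[0, 0, 0], 0], [[0, 0, 0], 0], [[0, 0, 0], 0], [[0, 0, 0], 0]]' --gripper 0.2

```text
time_s: 21.62
tcp_pos: [0.5376, -0.0736, 0.0473]
eef_rot: [-180.0, -0.0, 160.9]
contact_force: [0.4, 0.1, -0.5]
gripper_width: 0.0698
```

step_arm --commands '[[[0, 0, -20], 0], [[0, 0, -45], 0], [[0, 0, -45], 0], [[0, 0, -45], 0], [[-35, 0, -25], 0], [[-10, 0, 0], 0], [[0, 0, 0], 0], [[0, 0, 0], 0]]'

```text
time_s: 22.62
tcp_pos: [0.579, -0.0883, 0.226]
eef_rot: [-179.9, -0.1, 160.9]
contact_force: [0.1, 0.1, -0.1]
gripper_width: 0.0701
```

```bash
python3 -c "
from h import *
shot('wrist','w12',s=1.5);shot('scene','s12',(110,150,310,280),4)"
```

```text
22.625 [ 0.579  -0.0883  0.226 ] [-1.7995e+02 -1.4000e-01  1.6089e+02] [ 0.08  0.14 -0.09] 0.0701
22.675 [ 0.5791 -0.0882  0.2262] [-1.7995e+02 -1.1000e-01  1.6090e+02] [-0.15 -0.42 -0.26] 0.0698
```

View pics/w12.png

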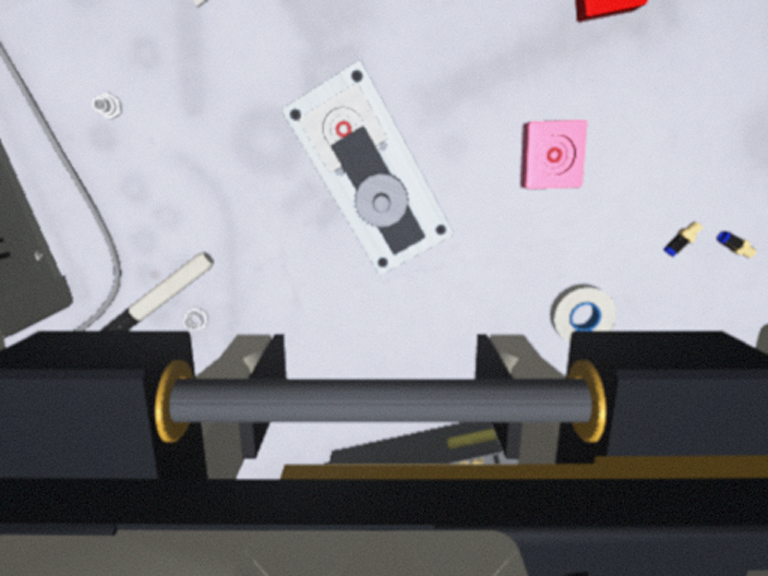

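View pics/s12.png

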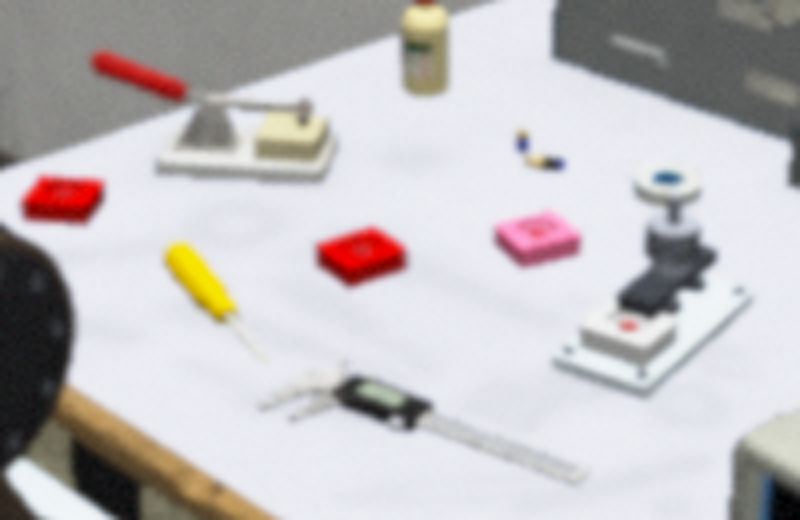

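```bash
python3 - <<'E'
from h import *
d=load("w12");Z=d["z_map"];c0=np.array([.5208,-.0768]);y=np.radians(10.88);R=np.array([[np.cos(y),-np.sin(y)],[np.sin(y),np.cos(y)]])
for n,p in [("strap",(360,158)),("strap rear",(405,235)),("nut",(370,190)),("nut",(395,212)),("block",(320,155)),("block",(370,105)),("plate",(430,205))]:
    u,v=np.array(p)/1.5;z=np.median(Z[int(v)-1:int(v)+2,int(u)-1:int(u)+2]);o,r_=rays(d,[(u,v)]);print(n,(o+r_*z).round(4))
c=d["img"][35:190,180:310][:,:,::-1];cv2.imwrite("pics/w12c.png",cv2.resize(c,None,fx=3.8,fy=3.8,interpolation=2))
E
```

```text
strap [[ 0.5076 -0.0789  0.044 ]]
strap rear [[ 0.5701 -0.0661  0.045 ]]
nut [[ 0.5288 -0.0781  0.0784]]
nut [[ 0.5475 -0.0673  0.0782]]
block [[ 0.4959 -0.1065  0.0302]]
block [[ 0.4752 -0.0603  0.0292]]
plate [[ 0.5595 -0.0399  0.0124]]
```

View pics/w12c.png

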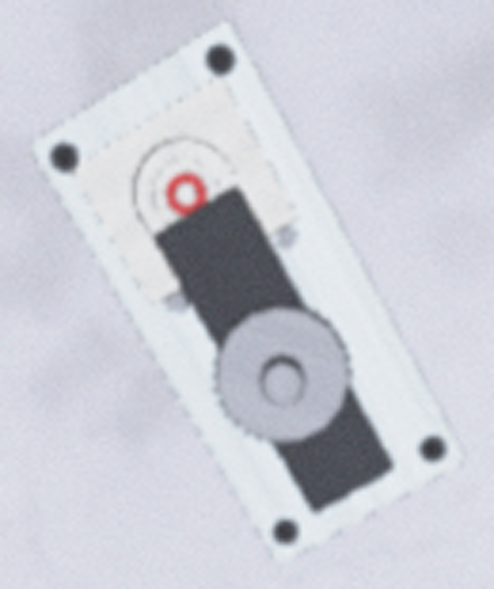

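```bash
python3 - <<'E'
from plant import close_job
print(close_job())
E
```

```text
the job is handed in; nothing more can be done
None
```

The seal block is clamped on the bed and the job is handed in, at about 22.7 s of the 72 s allowed. `close_job` gives no verdict, so the checks below are my own.

**What I did:** I gripped the block by its 50 mm sides and set it on the bed with its 44 mm side along the clamp. I slid it under the strap until it met both pins (about 8 N) and let go. Then I turned the nut clockwise about 220° in one stroke and opened the gripper clear of it.

**Last checks:**
- **Block position:** before clamping, the block measured at x = -38.2 mm and y = -0.2 mm in the clamp frame, and square. The last picture shows it still against both pins and square under the strap.
- **Strap:** its top is at 44 mm above the table by the depth reading, which is block top plus strap thickness.
- **Nut torque:** about 0.3 N m at the end of the turn and 0.23 N m at rest, against about 0.08 N m of drag while it ran free. The readings carry about ±0.04 N m of noise. I could not measure the clamp force itself.
- **Other things on the table:** those in the final views look undisturbed, and the robot was clear and touching nothing. I did not measure their positions again.

**Checks that disagreed:**
- Triangulating the pin tops and the strap nose from two wrist views gave wrong heights, because the views were too close together. I used the depth map and the plate-plane measurements instead, which agreed with each other.
- Scene and wrist triangulation of the seal was off by about 3 mm.

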